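Change over the glue tin behind the solvent bottles

TASK

Change over the glue tins: the orange-lidded tin on the cork pad goes back onto its orange spot at the back of the grey spill tray, and the green-lidded tin from the back of the spill tray goes in the middle of the cork pad. The two tall bottles in front are in the way, so before touching the tins stand both on the blue side tray, leave them there until both tins are changed over, and then put each bottle back exactly where it stood, on the spot of its own cap's colour. Keep all four upright, set them down rather than dropping them, and leave the scissors and the cup of glue sticks alone.

Things in the scene. Friction and masses are not known exactly. Their poses are not given: they have to be found in the camera images.
- red_bottle: Tall white plastic bottle with a red cap and a red band on its label; at the start it stands on a red spot in the front row of the spill tray. Body 56 mm across, straight up to 118 mm, shoulder to 134 mm, cap 32 mm across from 138 mm to the top at 160 mm. Grip from above by the upper body (e.g. 112 mm up) or the cap. Origin: centre of the underside, z up. 0.26 kg.
- blue_bottle: Tall aluminium bottle with a blue cap and a blue band on its label; at the start it stands on a blue spot in the front row of the spill tray. Body 56 mm across, straight up to 118 mm, shoulder to 134 mm, cap 32 mm across from 138 mm to the top at 160 mm. Grip from above by the upper body (e.g. 112 mm up) or the cap. Origin: centre of the underside, z up. 0.26 kg.
- green_tin: Low steel tin with a green lid; at the start it stands on a green spot in the back row of the spill tray, beside the empty orange spot. Round, 58 mm in diameter, 62 mm high in all, straight sides. Origin at the centre of its underside, z up. About 0.24 kg.
- orange_tin: Low steel tin with an orange lid; at the start it stands in the middle of the cork pad. Round, 58 mm in diameter, 62 mm high in all, straight sides. Origin at the centre of its underside, z up. About 0.24 kg.
- orange_spot: Flat round orange spot, 64 mm in diameter and 1 mm thick, marked on the floor of the spill tray in its back row: the empty place of the orange tin. Only a mark: containers stand on the tray's floor itself. Origin at its centre, 4 mm above the table.
- spill_tray: Grey open tray, 170 mm (x) by 190 mm (y), rim 22 mm high, walls and floor 4 mm thick, fixed. Origin under its centre at table height; +x points to its back row, away from the robot. Centres of its four colour spots: x = -33 mm (front: red, blue) and +33 mm (back: orange, green), y = -43 and +43 mm; which colour of a row is left or right varies.
- side_tray: Empty blue open tray, the side area where the bottles wait: 120 mm (its x) by 220 mm (its y), rim 16 mm high, walls and floor 4 mm thick, fixed to the table. Origin under its centre at table height. Two bottles fit side by side along its y, for example at y = -50 and +50 mm.
- cork_pad: Round cork pad, 100 mm in diameter, 8 mm thick, fixed to the table: where the tin in use stands. Origin at the centre of its underside; its top is at z = 8 mm.
- scissors: Scissors with one red and one yellow handle loop lying flat to the right beyond the trays, about 200 mm long, 90 mm wide and 13 mm high. Origin on the underside, at the pivot; the blades point along its +x. To be left alone.
- stick_cup: White plastic cup holding glue sticks, standing to the left beyond the trays: 68 mm in diameter, 85 mm high, the sticks up to 120 mm high. Origin at the centre of its underside. To be left alone.
Not all that is in view belongs to the job. Leave any pink or yellow look-alike of the orange_tin alone.

How it is judged (in metres and radians):
On the way, in this order (a step that is already met when the one before it is completed fails the run):
1. both bottles stand upright on the blue side tray while both tins are still where they were (x of red_bottle in the frame of side_tray between -0.04 and 0.04 m and y of red_bottle in the frame of side_tray between -0.09 and 0.09 m and z of each of red_bottle, blue_bottle in the frame of side_tray below 0.01 m and linear speed of each of red_bottle, blue_bottle below 0.03 m/s and angle between each of red_bottle, blue_bottle's own z axis and vertical below 0.1 rad and x of blue_bottle in the frame of side_tray between -0.04 and 0.04 m and y of blue_bottle in the frame of side_tray between -0.09 and 0.09 m and distance of each of green_tin, orange_tin from where it was at the start of the episode below 0.015 m), for 0.2 s.
2. the orange tin stands on its orange spot and the green tin on the cork pad, the bottles still on the side tray (horizontal distance between orange_tin and orange_spot below 0.014 m and z of orange_tin in the frame of spill_tray below 0.01 m and horizontal distance between green_tin and cork_pad below 0.018 m and z of green_tin in the frame of cork_pad below 0.014 m and linear speed of each of orange_tin, green_tin, red_bottle, blue_bottle below 0.03 m/s and angle between each of orange_tin, green_tin, red_bottle, blue_bottle's own z axis and vertical below 0.1 rad and x of red_bottle in the frame of side_tray between -0.04 and 0.04 m and y of red_bottle in the frame of side_tray between -0.09 and 0.09 m and z of each of red_bottle, blue_bottle in the frame of side_tray below 0.01 m and x of blue_bottle in the frame of side_tray between -0.04 and 0.04 m and y of blue_bottle in the frame of side_tray between -0.09 and 0.09 m), for 0.2 s.
At the end, for the whole second after the job is handed in: Orange tin standing on the spill tray's floor within 14 mm of the centre of the orange spot; green tin standing on the cork pad within 18 mm of its centre; each bottle standing within 14 mm of where it stood at the start; all upright (tilt under 0.1 rad), released and at rest (horizontal distance between orange_tin and orange_spot below 0.014 m and z of orange_tin in the frame of spill_tray below 0.01 m and horizontal distance between green_tin and cork_pad below 0.018 m and z of green_tin in the frame of cork_pad below 0.014 m and linear speed of each of orange_tin, green_tin, red_bottle, blue_bottle below 0.03 m/s and angle between each of orange_tin, green_tin, red_bottle, blue_bottle's own z axis and vertical below 0.1 rad and distance of each of red_bottle, blue_bottle from where it was at the start of the episode below 0.014 m); the robot touches nothing.
It fails at once if a bottle or tin tipped over (more than 0.5 rad) (angle between any of red_bottle, blue_bottle, orange_tin, green_tin's own z axis and vertical above 0.5 rad).
It fails at once if a bottle or tin dropped or knocked away (faster than 0.7 m/s, as after a fall of 25 mm, with no finger on it) ((linear speed of red_bottle above 0.7 m/s and contact force between red_bottle and the fingers below 0.02 N) or (linear speed of blue_bottle above 0.7 m/s and contact force between blue_bottle and the fingers below 0.02 N) or (linear speed of orange_tin above 0.7 m/s and contact force between orange_tin and the fingers below 0.02 N) or (linear speed of green_tin above 0.7 m/s and contact force between green_tin and the fingers below 0.02 N)).
It fails at once if the scissors or the cup of glue sticks pushed more than 20 mm from its place (distance of any of stick_cup, scissors from where it was at the start of the episode above 0.02 m).
It also fails if it takes over 144 s, if anything falls off the work surface, if the arm or the gripper's body presses on something with over 40 N, if the wrist force passes 120 N, or if a joint passes its speed limit or range.

ROBOT

A 6-joint arm with a two-finger parallel gripper is mounted at the origin on the work surface. World frame = base frame: x ahead of the robot, y to its left, z up, the work surface at z = 0. Lengths are in mm, angles in degrees, forces in N, time in s.
With the tool pointing down it reaches from about 350 to 850 mm from the base axis. Payload 8.1 kg.
Tool frame: the origin (TCP) lies midway between the tips of the shut fingers; the grasp point (between the pads) lies 19 mm behind it; z points along the fingers, y is the line along which they close (so a half turn about z gives the same grasp; the last joint's range is limited). The gripper opens to 85 mm and grips with 20 to 120 N. Pads are 22 mm wide; open, the fingers measure 114 mm over their backs; the gripper's body (76 mm by 85 mm) begins 54 mm behind the grasp point. The pads swing forward as they close: fully open they stand 13 mm farther back than shut.
Start: joints at [-76.398, 7.471, 85.268, -0, 87.261, -4.893], TCP at [190.354, -569.008, 231.292] pointing down, gripper open.
Joint ranges: [-169.43, 169.43], [-51.17, 129.36], [1.28, 143.12], [-76.62, 256.62], [0, 156.53], [-152.29, 152.29]. Speed limits (degrees/s): [136.94, 136.94, 159.86, 180, 180, 180].

INTERFACE

Orientations are given as [roll, pitch, yaw] about the fixed x, y, z axes, in that order (R = Rz(yaw) Ry(pitch) Rx(roll)).
In Python, from bench import r gives the robot as it stands.
- The arm moves only by the tool apply_moves, never from a script. Its argument "steps" is a list of rows, each a list of 7 numbers: the opening, from -1 (shut) to 1 (fully open), then the shift along the tool's x, y, z in mm, then the turn, a rotation vector about the tool's x, y, z in units of 5 degrees (1.0 is 5 degrees). A call has exactly 8 rows; each row shifts and turns the commanded pose from where the row before left it, along the tool's axes as they then stand; what a row does not reach is not made up. A row lasts 1/10 s, in which the tool goes at most 50 mm and 8.59 degrees, less where a joint would pass 70% of its speed; a pose out of reach is approached as far as the arm can. A call is refused whole if a number of a shift passes 50 or a number of a turn 1, either way. A call with a gripper value outside its range is refused whole. The fingers move at their own pace and stop on an object; "squeeze" is the grip in N (left out, the last holds). Time passes only in rows, so rows that do not move let the fingers close, or fill a call up. It gives the time, the measured TCP pose, the force, the opening and the grip force at its end, in the units of the state.
- r.sense(): the state, without advancing time (a new reading comes with each control period).
- r.snapshot(name): name is "scene" or "top" or "wrist"; returns a dict with "color" (480x640x3 uint8, blue, green, red), "depth" (480x640 float32, mm along the optical axis (not along the pixel's ray), 0 where there is no reading), "mtx" (3x3 intrinsics, pixels), "T" (4x4, takes a point from camera to world coordinates); the wrist camera has in their place "hand_eye" (4x4, takes a point from camera to tool coordinates, whose origin is the TCP and whose axes are the flange's). Camera axes: x right, y down, z forward; pixel columns grow to the right and rows downward; lengths in mm; the calibration is good to about 2 mm. A picture is of the moment at which its call begins: read the wrist's pose just before it.
- r.hand_in(): hands the job in; it is judged then, once.
The state is a dict: "time": time; "joint_pos": joint angles; "qd": joint speeds; "joint_efforts": joint torques, N m; "tool_pos": TCP position; "tcp_rot": TCP orientation; "ft_force": force on the tool from outside, world axes, zero at the start; "wrist_torque": the same for the moment, N m; "finger_gap": finger opening in mm; "grip_force": force on a finger pad.
Only numpy, scipy, OpenCV 4.12 (cv2) and the standard library are available. Lean on these libraries where they do the work, as an engineer would, in place of code of your own. Each camera call takes 0.05 s, during which the arm holds its last target. There are 200 camera calls.

## Working session

There is one attempt and no reset: what is moved stays moved. The work goes in short steps, Python scripts to look and compute and a tool call to move; the robot and the scene stay as the last step left them, time stands still between calls to the robot, and variables do not carry over. Pictures are saved under pics/ and viewed, at most 14 in all, crops included, and the job is handed in when it is done.

Besides the shell and the picture viewer there is one more tool, called after "Call:" as name(argument=value, ...) on one line, values as JSON. apply_moves: Moves the arm, as the interface text tells. Its arguments: {"type":"object","properties":{"steps":{"type":"array"},"squeeze":{"type":"number"}},"required":["steps"]}

```bash
mkdir -p pics; ls
python3 - <<'E'
from bench import r
import cv2,numpy as np
s=r.sense();print(s)
for n in("scene","top"):
    d=r.snapshot(n);cv2.imwrite(f"pics/{n}0.png",d["color"]);np.savez(f"pics/{n}0.npz",**d);print(n,d["mtx"].round(1).tolist(),d["T"].round(3).tolist())
E
```

```text
pics
{'time': 0.0, 'joint_pos': array([-7.63994086e+01,  7.51618893e+00,  8.53302897e+01,  2.78372299e-04,
        8.72615885e+01, -4.89231192e+00]), 'qd': array([-0.01697781,  0.07434452,  0.03840487,  0.02151775, -0.00028226,
       -0.02089361]), 'joint_efforts': array([-1.27120871e-03, -5.69401431e+01, -5.00554276e+01, -7.43040437e-04,
        1.49040332e-02,  1.99343901e-06]), 'tool_pos': array([ 190.21078372, -568.46273551,  230.2234849 ]), 'tcp_rot': array([-1.79892350e+02, -9.49332491e-03,  1.84928808e+01]), 'ft_force': array([-0.07802429, -0.07966795,  0.39651606]), 'wrist_torque': array([6.13155418e-05, 7.58168459e-03, 1.12522640e-03]), 'grip_force': 0.0, 'finger_gap': 85.34522060655088}
scene [[476.0, 0.0, 319.0], [0.0, 476.0, 236.4], [0.0, 0.0, 1.0]] [[0.081, 0.693, -0.716, 1350.452], [0.997, -0.045, 0.07, -102.765], [0.016, -0.719, -0.695, 796.366], [0.0, 0.0, 0.0, 1.0]]
top [[475.5, 0.0, 319.5], [0.0, 475.5, 235.4], [0.0, 0.0, 1.0]] [[-0.005, -0.983, 0.185, 382.17], [-1.0, 0.006, 0.004, -17.329], [-0.005, -0.185, -0.983, 1066.209], [0.0, 0.0, 0.0, 1.0]]
```

View pics/top0.png

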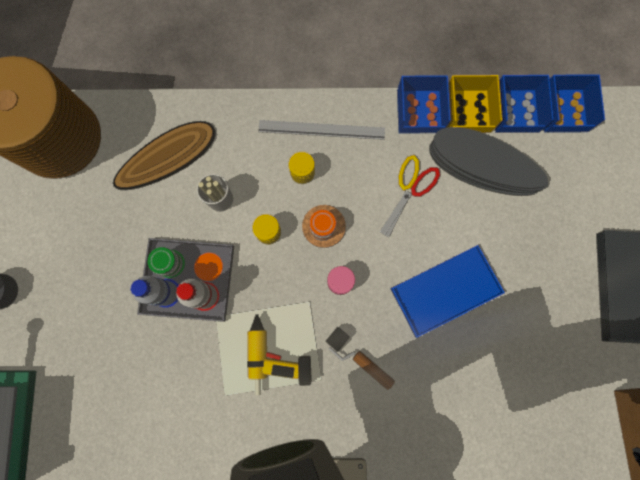

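View pics/scene0.png

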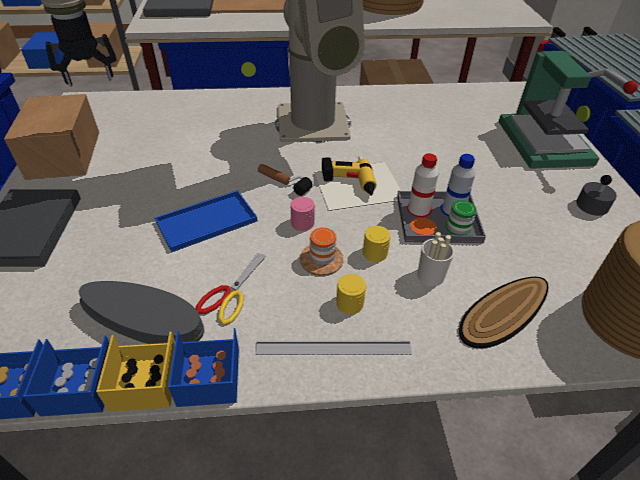

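Top view: orange tin on the cork pad (323,224), green tin (163,261), empty orange spot (208,266), red cap (186,291), blue cap (139,288), spill tray around (188,278), blue side tray (448,290), scissors (410,190), cup (213,190). Candidates for the orange tin are (323,224) orange on cork, yellow (302,167) and (267,229), and pink (341,280). Only the first has an orange lid and stands on the cork. The scene view agrees, with the tin at (322,240). Next I'll confirm it in a crop and measure.

```bash
cat > h.py <<'E'
import numpy as np,cv2
def ray(d,uv):
    uv=np.asarray(uv,float).reshape(-1,2);T=d["T"]
    v=np.c_[uv,np.ones(len(uv))]@np.linalg.inv(d["mtx"]).T@T[:3,:3].T
    return T[:3,3],v/np.linalg.norm(v,axis=1)[:,None]
def plane(d,uv,z):
    o,v=ray(d,uv);return (o+v*((z-o[2])/v[:,2])[:,None])[:,:2]
def tri(d1,u1,d2,u2):
    A=np.zeros((3,3));b=np.zeros(3)
    for d,u in((d1,u1),(d2,u2)):
        o,v=ray(d,u);P=np.eye(3)-np.outer(v[0],v[0]);A+=P;b+=P@o
    return np.linalg.solve(A,b)
def world(d):
    v,u=np.mgrid[:480,:640];z=d["depth"]
    p=np.stack([u*z,v*z,z],-1)@np.linalg.inv(d["mtx"]).T
    return p@d["T"][:3,:3].T+d["T"][:3,3]
def mask(d,h,s=110,vmin=60):
    H=cv2.cvtColor(d["color"],cv2.COLOR_BGR2HSV).astype(int)
    dh=np.abs((H[...,0]-h[0]+90)%180-90)
    return (dh<=h[1])&(H[...,1]>=s)&(H[...,2]>=vmin)
E
python3 - <<'E'
from h import *
t=dict(np.load("pics/top0.npz"));s=dict(np.load("pics/scene0.npz"))
c=t["color"];cv2.imwrite("pics/crop1.png",cv2.resize(c[140:340,120:380],None,fx=3,fy=3,interpolation=cv2.INTER_CUBIC))
W={"t":world(t),"s":world(s)}
obj={"red":((0,5),(186,291),(429,160),160),"blue":((117,10),(139,288),(467,161),160),"green":((65,18),(163,261),(463,208),66),"orange":((9,6),(323,224),(322,235),70)}
for n,(h,ut,us,z0) in obj.items():
    cen=[]
    for k,d,u in(("t",t,ut),("s",s,us)):
        m=mask(d,h);w=W[k];box=np.zeros_like(m);box[u[1]-20:u[1]+20,u[0]-20:u[0]+20]=1
        zt=np.percentile(w[m&box&(d["depth"]>0)][:,2],95)
        mm=m&box&(abs(w[...,2]-zt)<5);_,_,st,ce=0,0,0,0
        ys,xs=np.nonzero(mm);pts=cv2.convexHull(np.c_[xs,ys].astype(np.int32))
        M=cv2.moments(pts);cc=(M["m10"]/M["m00"],M["m01"]/M["m00"]);cen.append(cc)
        print(n,k,mm.sum(),"ztop",zt.round(1),"px",np.round(cc,1),"plane",plane(d,cc,zt).round(1), "fit",plane(d,cc,z0).round(1))
    print("   tri",tri(t,cen[0],s,cen[1]).round(1))
# side tray rim
for k,d in(("t",t),("s",s)):
    m=mask(d,(112,12),120,50)
    n,l,st,ce=cv2.connectedComponentsWithStats(m.astype(np.uint8))
    u=(448,290) if k=="t" else (207,222)
    mm=l==l[u[1],u[0]];ys,xs=np.nonzero(mm)
    p=plane(d,np.c_[xs,ys],16).astype(np.float32);print("side",k,cv2.minAreaRect(p), "floorz",np.median(W[k][mm][:,2]).round(1), "rim",np.percentile(W[k][mm][:,2],99).round(1))
# spots/cork
for n,h,ut,us,z in(("spot",(9,8),(208,263),(424,228),5),("cork",(10,8),(310,235),(310,262),8)):
    for k,d,u in(("t",t,ut),("s",s,us)):
        H=cv2.cvtColor(d["color"],cv2.COLOR_BGR2HSV)[u[1],u[0]]
        m=mask(d,h,90,60)&(abs(W[k][...,2]-z)<6);nn,l,st,ce=cv2.connectedComponentsWithStats(m.astype(np.uint8))
        i=l[u[1],u[0]];mm=(l==i).astype(np.uint8)
        ct=max(cv2.findContours(mm,0,2)[0],key=cv2.contourArea)
        zz=np.median(W[k][mm>0][:,2]);p=plane(d,cv2.convexHull(ct),z).astype(np.float32)
        print(n,k,H,i,st[i],"z",zz.round(1),cv2.minEnclosingCircle(p),p.min(0),p.max(0))
# spill rim via depth
for k,d in(("t",t),("s",s)):
    w=W[k];m=(abs(w[...,2]-21)<4)&(d["color"].max(2)<120)
    u=(188,278) if k=="t" else (440,217)
    b=np.zeros_like(m);b[u[1]-55:u[1]+55,u[0]-60:u[0]+60]=1;m&=b
    nn,l,st,ce=cv2.connectedComponentsWithStats(m.astype(np.uint8));mm=np.isin(l,[i for i in range(1,nn) if st[i,4]>25])
    ys,xs=np.nonzero(mm);p=plane(d,np.c_[xs,ys],22).astype(np.float32);print("spill",k,cv2.minAreaRect(p),p.min(0),p.max(0))
E
```

```text
red t 206 ztop 166.4 px [184.8 291. ] plane [[446.2 240.9]] fit [[446.6 242.7]]
red s 93 ztop 164.4 px [429.3 157.6] plane [[452.6 238. ]] fit [[446.4 240.4]]
   tri [446.4 241.5 160.2]
blue t 197 ztop 166.6 px [138.9 287.6] plane [[453.  327.8]] fit [[453.5 330.4]]
blue s 94 ztop 164.8 px [466.7 158.1] plane [[460.2 324.6]] fit [[453.4 327.8]]
   tri [453.3 329.1 160.2]
green t 442 ztop 69.3 px [160.6 260.1] plane [[518.4 323. ]] fit [[518.9 324.1]]
green s 243 ztop 67.9 px [463.6 208. ] plane [[525.  320.1]] fit [[522.8 321.2]]
   tri [519.1 324.2  62.9]
orange t 505 ztop 72.3 px [322.2 222.4] plane [[597.3 -19.5]] fit [[597.8 -19.5]]
orange s 342 ztop 71.6 px [322.3 236.7] plane [[604.7 -22.7]] fit [[603.  -22.5]]
   tri [598.6 -20.8  65.6]
side t ((455.2030944824219, -293.85186767578125), (118.19795227050781, 219.8535614013672), 25.868915557861328) floorz 4.0 rim 18.2
side s ((465.0072937011719, -293.3668212890625), (134.5137939453125, 219.53890991210938), 25.71392059326172) floorz 3.6 rim 17.3
spot t [ 13 236 149] 92 [194 252  29  59 784] z 4.9 ((480.3163757324219, 239.5469970703125), 65.13622283935547) [415.54782 205.78564] [545.08057 269.33765]
spot s [ 10 209 176] 24 [410 215  27  20 376] z 4.2 ((508.5024719238281, 235.69541931152344), 37.25239181518555) [474.07138 203.3467 ] [543.6431 267.5936]
cork t [ 15 138 142] 44 [302 205  43  42 771] z 7.7 ((603.6197509765625, -22.560564041137695), 49.36817932128906) [556.6014  -69.27965] [651.9559    26.390818]
cork s [ 12 121  93] 20 [300 246  43  30 615] z 7.1 ((609.4366455078125, -24.718063354492188), 50.80887985229492) [567.95734 -72.87987] [660.1941    23.844355]
spill t ((483.7821960449219, 281.9549560546875), (190.10902404785156, 168.63185119628906), 84.9773941040039) [393.43716 181.3406 ] [574.9042 382.6204]
spill s ((489.1221923828125, 278.2982482910156), (190.601806640625, 174.1425323486328), 85.01138305664062) [395.26474 177.35919] [581.7015 373.2289]
```

View pics/crop1.png

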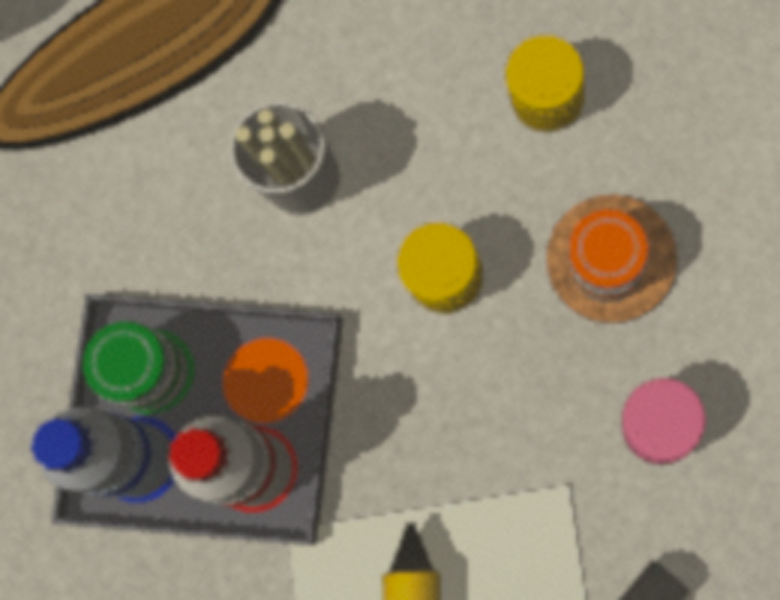

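The crop confirms the orange-lidded tin on the cork at crop (608,248), full image (322.7,222.7). The yellow and pink ones are decoys. The spill tray is at about (483,282) with yaw -5°, and the side tray at (456,-294) with yaw 26°. I'll use tool yaw 85° throughout, so the fingers close along the spill tray's x. First I turn the tool.

Call:
apply_moves(steps=[[1, 0, 0, 0, 0, 0, -1], [1, 0, 0, 0, 0, 0, -1], [1, 0, 0, 0, 0, 0, -1], [1, 0, 0, 0, 0, 0, -1], [1, 0, 0, 0, 0, 0, -1], [1, 0, 0, 0, 0, 0, -1], [1, 0, 0, 0, 0, 0, -1], [1, 0, 0, 0, 0, 0, -1]], squeeze=40)

```text
time: 0.9
tool_pos: [190.3, -568.7, 230.7]
tcp_rot: [-180.0, -0.0, 58.7]
ft_force: [-1.2, 0.1, -0.6]
finger_gap: 85.4
grip_force: 0.0
```

Call:
apply_moves(steps=[[1, 0, 0, 0, 0, 0, -1], [1, 0, 0, 0, 0, 0, -1], [1, 0, 0, 0, 0, 0, -1], [1, 0, 0, 0, 0, 0, -1], [1, 0, 0, 0, 0, 0, -1], [1, 0, 0, 0, 0, 0, -0.3], [1, 0, 0, 0, 0, 0, 0], [1, 0, 0, 0, 0, 0, 0]])

```text
time: 1.7
tool_pos: [190.3, -568.9, 231.0]
tcp_rot: [-180.0, -0.0, 84.9]
ft_force: [-0.6, -0.5, -0.3]
finger_gap: 85.3
grip_force: 0.0
```

Call:
apply_moves(steps=[[1, 36, 28, -10, 0, 0, 0], [1, 36, 28, -10, 0, 0, 0], [1, 36, 28, -10, 0, 0, 0], [1, 36, 28, -10, 0, 0, 0], [1, 36, 28, -10, 0, 0, 0], [1, 36, 28, -10, 0, 0, 0], [1, 36, 28, -10, 0, 0, 0], [1, 36, 28, -10, 0, 0, 0]])

```text
time: 2.5
tool_pos: [439.6, -300.1, 311.9]
tcp_rot: [180.0, 0.0, 84.9]
ft_force: [0.9, -1.2, -0.4]
finger_gap: 85.3
grip_force: 0.0
```

```bash
cat >> h.py <<'E'
from scipy.spatial.transform import Rotation as Ro
def wrist(r):
    s=r.sense();d=r.snapshot("wrist");B=np.eye(4)
    B[:3,:3]=Ro.from_euler("xyz",s["tcp_rot"],degrees=True).as_matrix();B[:3,3]=s["tool_pos"]
    d["T"]=B@d["hand_eye"];return d
def go(r,x,y,z):
    s=r.sense();R=Ro.from_euler("xyz",s["tcp_rot"],degrees=True).as_matrix()
    print("pos",s["tool_pos"].round(1),"rot",s["tcp_rot"].round(1),"tool shift",(R.T@(np.array([x,y,z])-s["tool_pos"])).round(1))
E
python3 - <<'E'
from bench import r
from h import *
d=wrist(r);cv2.imwrite("pics/w1.png",d["color"]);np.savez("pics/w1.npz",**d)
print(d["hand_eye"].round(2).tolist(),d["mtx"][0,0]);go(r,450,230,330)
E
```

```text
[[0.0, -0.96, -0.27, 68.49], [1.0, 0.0, -0.0, 0.01], [0.0, -0.27, 0.96, -141.41], [0.0, 0.0, 0.0, 1.0]] 345.96817669153114
pos [ 444.1 -295.4  313.9] rot [ 1.797e+02 -1.000e-01  8.510e+01] tool shift [524.  -38.5 -15.4]
```

View pics/w1.png

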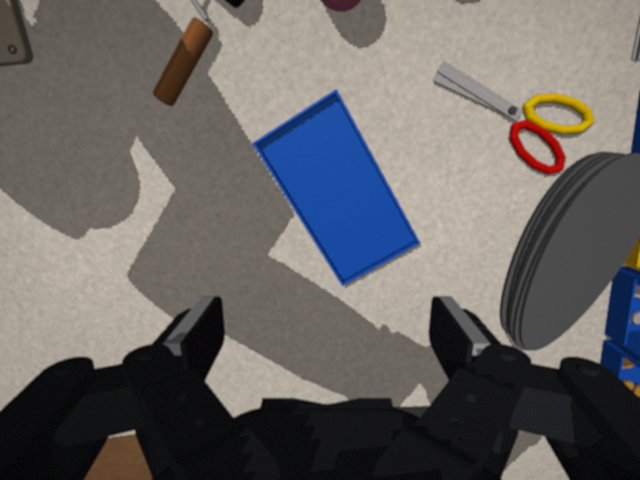

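Wrist view: the blue side tray fills (255..420, 92..285) with its centre at (338,188), and it is empty. Now on to the spill tray.

Call:
apply_moves(steps=[[1, 20, -1, 0, 0, 0, 0], [1, 40, -1, 0, 0, 0, 0], [1, 40, 0, 0, 0, 0, 0], [1, 40, 0, 0, 0, 0, 0], [1, 40, -1, 0, 0, 0, 0], [1, 40, -1, -5, 0, 0, 0], [1, 40, -1, -5, 0, 0, 0], [1, 40, -1, -5, 0, 0, 0]])

```text
time: 3.35
tool_pos: [458.6, -0.9, 326.6]
tcp_rot: [180.0, 0.0, 84.9]
ft_force: [0.9, -0.5, 0.5]
finger_gap: 85.2
grip_force: 0.0
```

Call:
apply_moves(steps=[[1, 40, -1, 0, 0, 0, 0], [1, 40, -1, 0, 0, 0, 0], [1, 40, 0, 0, 0, 0, 0], [1, 40, 0, 0, 0, 0, 0], [1, 40, -1, 0, 0, 0, 0], [1, 30, -1, 0, 0, 0, 0], [1, 20, -1, 0, 0, 0, 0], [1, 0, 0, 0, 0, 0, 0]])

```text
time: 4.15
tool_pos: [475.2, 249.3, 325.8]
tcp_rot: [-180.0, -0.0, 85.1]
ft_force: [-0.5, -0.1, 0.3]
finger_gap: 85.4
grip_force: 0.0
```

Run:
```python
from bench import r
from h import *
d=dict(np.load("pics/w1.npz"))
m=mask(d,(112,12),120,50);n,l,st,ce=cv2.connectedComponentsWithStats(m.astype(np.uint8));ys,xs=np.nonzero(l==l[188,338])
for z in(16,):print("side",cv2.minAreaRect(plane(d,np.c_[xs,ys],z).astype(np.float32)))
d=wrist(r);cv2.imwrite("pics/w2.png",d["color"]);np.savez("pics/w2.npz",**d);go(r,447,241,240)
```

```text
side ((455.572021484375, -297.16497802734375), (118.29846954345703, 217.73092651367188), 25.764875411987305)
pos [475.4 247.9 325.9] rot [-180.     0.    85.1] tool shift [ -9.3 -27.7  85.9]
```

View pics/w2.png

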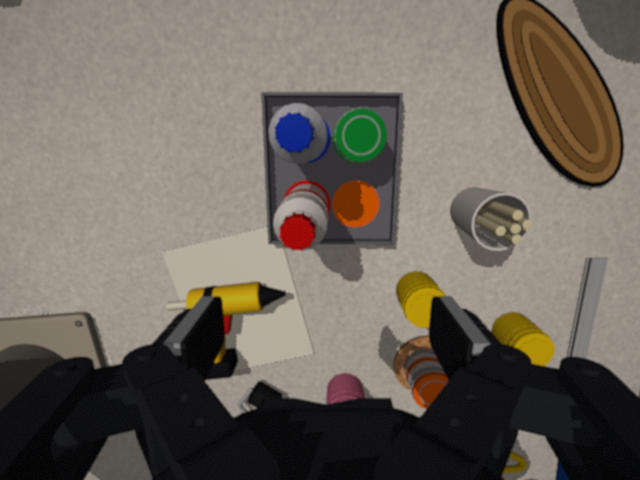

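Wrist view: blue cap (294,132), red cap (298,232), green lid (361,135), orange spot (356,203), tray outline (263..402, 93..243). Next I'll combine this with the top view.

Run:
```python
from h import *
d=dict(np.load("pics/w2.npz"));t=dict(np.load("pics/top0.npz"));W=world(d)
top={"red":(184.8,291),"blue":(138.9,287.6),"green":(160.6,260.1)}
for n,h,u,z in(("red",(0,5),(298,232),160),("blue",(117,10),(294,132),160),("green",(65,18),(361,135),64),("spot",(9,8),(356,203),5)):
    m=mask(d,h);b=np.zeros_like(m);b[u[1]-28:u[1]+28,u[0]-28:u[0]+28]=1;m&=b
    zt=np.percentile(W[m][:,2],95) if n!="spot" else 5
    m&=abs(W[...,2]-zt)<5
    ys,xs=np.nonzero(m);hu=cv2.convexHull(np.c_[xs,ys].astype(np.int32));e=cv2.fitEllipse(hu);c=e[0]
    print(n,m.sum(),"zt",zt.round(1),np.round(c,1),plane(d,c,zt).round(1),"tri",tri(t,top[n],d,c).round(1) if n in top else "")
m=(abs(W[...,2]-21)<4)&(d["color"].max(2)<120);b=np.zeros_like(m);b[85:250,255:410]=1;m&=b
n,l,st,ce=cv2.connectedComponentsWithStats(m.astype(np.uint8));mm=np.isin(l,[i for i in range(1,n) if st[i,4]>60]);ys,xs=np.nonzero(mm)
print("rim",np.median(W[mm][:,2]),cv2.minAreaRect(plane(d,np.c_[xs,ys],22).astype(np.float32)))
```

```text
red 941 zt 164.0 [297.3 232.3] [[447.7 242. ]] tri [447.  241.8 162.4]
blue 1142 zt 163.9 [294.  132.5] [[454.3 328. ]] tri [453.8 328.2 164.9]
green 1761 zt 66.6 [360.8 134.7] [[519.  322.8]] tri [518.5 322.7  70. ]Traceback (most recent call last):
  File "<stdin>", line 9, in <module>
AttributeError: 'int' object has no attribute 'round'
```

Call:
apply_moves(steps=[[1, -4, -14, 0, 0, 0, 0], [1, -4.3, -13.3, 0, 0, 0, 0], [1, 0, 0, 30, 0, 0, 0], [1, 0, 0, 30, 0, 0, 0], [1, 0, 0, 30, 0, 0, 0], [1, 0, 0, 20, 0, 0, 0], [1, 0, 0, 10, 0, 0, 0], [1, 0, 0, 0, 0, 0, 0]])

```text
time: 5.0
tool_pos: [447.1, 240.1, 205.0]
tcp_rot: [-179.9, 0.1, 84.9]
ft_force: [0.4, -0.1, 0.2]
finger_gap: 85.5
grip_force: 0.0
```

Run:
```python
from bench import r
from h import *
go(r,447.5,242,97)
```

```text
pos [447.1 240.1 205. ] rot [-1.799e+02  1.000e-01  8.490e+01] tool shift [  2.    0.4 108. ]
```

Call:
apply_moves(steps=[[1, 1, 0, 20, 0, 0, 0], [1, 1, 0, 30, 0, 0, 0], [1, 0, 0, 25, 0, 0, 0], [1, 0, 0, 18, 0, 0, 0], [1, 0, 0, 10, 0, 0, 0], [1, 0, 0, 5, 0, 0, 0], [1, 0, 0, 0, 0, 0, 0], [1, 0, 0, 0, 0, 0, 0]])

```text
time: 5.8
tool_pos: [448.8, 243.6, 99.7]
tcp_rot: [179.9, -0.1, 85.0]
ft_force: [-0.1, -0.2, -0.2]
finger_gap: 85.4
grip_force: 0.0
```

Call:
apply_moves(steps=[[0.5, 0, 0, 0, 0, 0, 0], [0.4, 0, 0, 0, 0, 0, 0], [0.2, 0, 0, 0, 0, 0, 0], [0, 0, 0, 0, 0, 0, 0], [-0.3, 0, 0, 0, 0, 0, 0], [-1, 0, 0, 0, 0, 0, 0], [-1, 0, 0, 0, 0, 0, 0], [-1, 0, 0, 0, 0, 0, 0]])

```text
time: 6.6
tool_pos: [448.3, 243.7, 99.4]
tcp_rot: [179.9, -0.0, 85.0]
ft_force: [-1.7, -1.2, 6.9]
finger_gap: 54.6
grip_force: 42.3
```

Call:
apply_moves(steps=[[-1, 0, 0, -5, 0, 0, 0], [-1, 0, 0, -10, 0, 0, 0], [-1, 0, 0, -20, 0, 0, 0], [-1, 0, 0, -25, 0, 0, 0], [-1, 0, 0, -25, 0, 0, 0], [-1, 0, 0, -15, 0, 0, 0], [-1, 0, 0, -10, 0, 0, 0], [-1, 0, 0, 0, 0, 0, 0]])

```text
time: 7.4
tool_pos: [448.6, 243.6, 209.7]
tcp_rot: [179.9, -0.1, 85.0]
ft_force: [1.0, -0.5, -4.1]
finger_gap: 54.5
grip_force: 43.2
```

Call:
apply_moves(steps=[[-1, -10, 5, 0, 0, 0, 0], [-1, -20, 5, 0, 0, 0, 0], [-1, -35, 5, 0, 0, 0, 0], [-1, -45, 5, 0, 0, 0, 0], [-1, -45, 5, 0, 0, 0, 0], [-1, -45, 5, 0, 0, 0, 0], [-1, -45, 5, 0, 0, 0, 0], [-1, -45, 5, 0, 0, 0, 0]])

```text
time: 8.2
tool_pos: [461.1, -51.4, 206.7]
tcp_rot: [-179.9, -0.0, 85.0]
ft_force: [0.9, -1.4, -3.4]
finger_gap: 55.0
grip_force: 43.2
```

Call:
apply_moves(steps=[[-1, -45, 5, 0, 0, 0, 0], [-1, -45, 5, 0, 0, 0, 0], [-1, -45, 5, 0, 0, 0, 0], [-1, -45, 5, 0, 0, 0, 0], [-1, -45, 5, 0, 0, 0, 0], [-1, -35, 5, 0, 0, 0, 0], [-1, -20, 5, 0, 0, 0, 0], [-1, -9, 5, 0, 0, 0, 0]])

```text
time: 9.0
tool_pos: [475.4, -342.6, 206.1]
tcp_rot: [-179.8, -0.1, 84.8]
ft_force: [-0.7, 0.5, -3.4]
finger_gap: 54.6
grip_force: 43.2
```

Run:
```python
from bench import r
from h import *
go(r,477,-340.5,98.3);s=r.sense();print(s["time"],s["finger_gap"],s["grip_force"])
d=wrist(r);cv2.imwrite("pics/w3.png",d["color"])
```

```text
pos [ 475.4 -342.6  206.1] rot [-1.798e+02 -1.000e-01  8.480e+01] tool shift [  2.1   1.7 107.8]
9.0 54.62750858837161 43.185967155732214
```

View pics/w3.png

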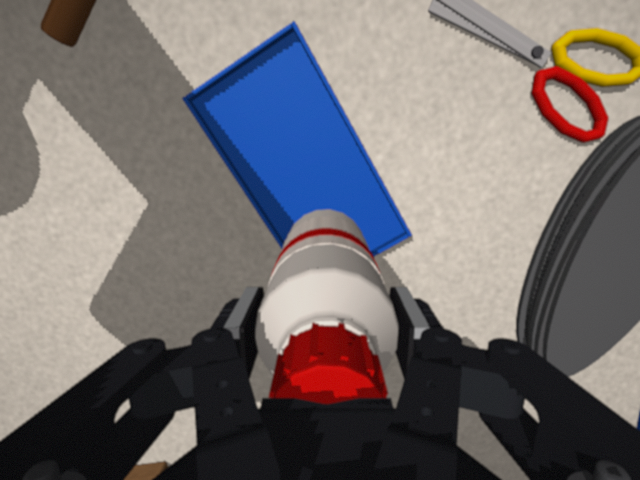

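The bottle hangs upright over the near end of the blue tray (base at about (330,230)). Now I lower it.

Call:
apply_moves(steps=[[-1, 0, 0, 15, 0, 0, 0], [-1, 0, 0, 25, 0, 0, 0], [-1, 0, 0, 25, 0, 0, 0], [-1, 0, 0, 20, 0, 0, 0], [-1, 0, 0, 12, 0, 0, 0], [-1, 0, 0, 7, 0, 0, 0], [-1, 0, 0, 3, 0, 0, 0], [-1, 0, 0, 1, 0, 0, 0]])

```text
time: 9.85
tool_pos: [477.5, -340.4, 100.8]
tcp_rot: [180.0, 0.0, 85.0]
ft_force: [-0.9, -0.2, -3.8]
finger_gap: 54.8
grip_force: 43.3
```

Call:
apply_moves(steps=[[-1, 0, 0, 1, 0, 0, 0], [-1, 0, 0, 0.5, 0, 0, 0], [-0.2, 0, 0, 0, 0, 0, 0], [0.2, 0, 0, 0, 0, 0, 0], [0.5, 0, 0, 0, 0, 0, 0], [0.8, 0, 0, 0, 0, 0, 0], [1, 0, 0, 0, 0, 0, 0], [1, 0, 0, 0, 0, 0, 0]])

```text
time: 10.65
tool_pos: [477.2, -340.6, 99.0]
tcp_rot: [180.0, 0.0, 85.0]
ft_force: [-0.7, 0.3, 0.2]
finger_gap: 85.5
grip_force: 0.0
```

Call:
apply_moves(steps=[[1, 0, 0, -30, 0, 0, 0], [1, 0, 0, -40, 0, 0, 0], [1, 0, 0, -40, 0, 0, 0], [1, 20, -5, 0, 0, 0, 0], [1, 35, -5, 0, 0, 0, 0], [1, 45, -5, 0, 0, 0, 0], [1, 45, -5, 0, 0, 0, 0], [1, 45, -5, 0, 0, 0, 0]])

```text
time: 11.45
tool_pos: [468.5, -147.5, 208.9]
tcp_rot: [180.0, 0.0, 85.0]
ft_force: [0.9, 1.0, -0.4]
finger_gap: 85.7
grip_force: 0.0
```

Call:
apply_moves(steps=[[1, 45, -6, 0, 0, 0, 0], [1, 45, -6, 0, 0, 0, 0], [1, 45, -6, 0, 0, 0, 0], [1, 45, -6, 0, 0, 0, 0], [1, 45, -6, 0, 0, 0, 0], [1, 45, -6, 0, 0, 0, 0], [1, 45, -6, 0, 0, 0, 0], [1, 45, -6, 0, 0, 0, 0]])

```text
time: 12.25
tool_pos: [452.0, 215.8, 209.2]
tcp_rot: [179.9, -0.0, 85.0]
ft_force: [0.9, -0.2, 0.5]
finger_gap: 85.6
grip_force: 0.0
```

Call:
apply_moves(steps=[[1, 45, -4, 0, 0, 0, 0], [1, 35, -3.7, 0, 0, 0, 0], [1, 20, 0, 0, 0, 0, 0], [1, 14.3, 0, 0, 0, 0, 0], [1, 0, 0, 0, 0, 0, 0], [1, 0, 0, 0, 0, 0, 0], [1, 0, 0, 0, 0, 0, 0], [1, 0, 0, 0, 0, 0, 0]])

```text
time: 13.05
tool_pos: [454.9, 327.4, 209.0]
tcp_rot: [180.0, 0.0, 84.9]
ft_force: [0.4, -0.5, 0.7]
finger_gap: 85.6
grip_force: 0.0
```

Run:
```python
from bench import r
from h import *
go(r,454.2,328.1,98.3)
t=r.snapshot("top");np.savez("pics/top1.npz",**t);W=world(t)
m=mask(t,(0,5));b=np.zeros_like(m);b[240:340,380:520]=1;m&=b;zt=np.percentile(W[m][:,2],95);m&=abs(W[...,2]-zt)<5
ys,xs=np.nonzero(m);print(zt,plane(t,(xs.mean(),ys.mean()),164))
```

```text
pos [454.9 327.4 209. ] rot [180.    0.   84.9] tool shift [  0.7  -0.8 110.7]
165.88440889380396 [[ 475.26767385 -341.04904841]]
```

Call:
apply_moves(steps=[[1, 0, 0, 20, 0, 0, 0], [1, 0, 0, 30, 0, 0, 0], [1, 0, 0, 25, 0, 0, 0], [1, 0, 0, 18, 0, 0, 0], [1, 0, 0, 12, 0, 0, 0], [1, 0, 0, 5.5, 0, 0, 0], [1, 0, 0, 0, 0, 0, 0], [1, 0, 0, 0, 0, 0, 0]])

```text
time: 13.9
tool_pos: [455.3, 328.7, 99.4]
tcp_rot: [179.9, -0.1, 85.0]
ft_force: [0.5, -0.1, 0.4]
finger_gap: 85.3
grip_force: 0.0
```

Call:
apply_moves(steps=[[0.5, 0, 0, 0, 0, 0, 0], [0.4, 0, 0, 0, 0, 0, 0], [0.2, 0, 0, 0, 0, 0, 0], [0, 0, 0, 0, 0, 0, 0], [-0.3, 0, 0, 0, 0, 0, 0], [-1, 0, 0, 0, 0, 0, 0], [-1, 0, 0, 0, 0, 0, 0], [-1, 0, 0, 0, 0, 0, 0]])

```text
time: 14.7
tool_pos: [455.1, 328.9, 99.5]
tcp_rot: [179.9, -0.1, 85.0]
ft_force: [-2.3, 0.4, 5.8]
finger_gap: 54.5
grip_force: 42.8
```

Call:
apply_moves(steps=[[-1, 0, 0, -5, 0, 0, 0], [-1, 0, 0, -10, 0, 0, 0], [-1, 0, 0, -20, 0, 0, 0], [-1, 0, 0, -25, 0, 0, 0], [-1, 0, 0, -25, 0, 0, 0], [-1, 0, 0, -15, 0, 0, 0], [-1, 0, 0, -10, 0, 0, 0], [-1, 0, 0, 0, 0, 0, 0]])

```text
time: 15.5
tool_pos: [455.3, 328.7, 209.8]
tcp_rot: [179.9, -0.1, 85.0]
ft_force: [0.1, -0.1, -1.8]
finger_gap: 54.3
grip_force: 42.7
```

Call:
apply_moves(steps=[[-1, -10, 2, 0, 0, 0, 0], [-1, -20, 2, 0, 0, 0, 0], [-1, -35, 2, 0, 0, 0, 0], [-1, -45, 2, 0, 0, 0, 0], [-1, -45, 2, 0, 0, 0, 0], [-1, -45, 2, 0, 0, 0, 0], [-1, -45, 2, 0, 0, 0, 0], [-1, -45, 2, 0, 0, 0, 0]])

```text
time: 16.3
tool_pos: [443.7, 35.9, 206.6]
tcp_rot: [-179.9, 0.0, 85.0]
ft_force: [0.3, -0.1, -1.2]
finger_gap: 54.5
grip_force: 42.7
```

Call:
apply_moves(steps=[[-1, -45, 1.7, 0, 0, 0, 0], [-1, -45, 1.7, 0, 0, 0, 0], [-1, -45, 1.7, 0, 0, 0, 0], [-1, -45, 1.7, 0, 0, 0, 0], [-1, -45, 1.7, 0, 0, 0, 0], [-1, -35, 1.7, 0, 0, 0, 0], [-1, -20, 1.7, 0, 0, 0, 0], [-1, -9, 1.7, 0, 0, 0, 0]])

```text
time: 17.1
tool_pos: [432.0, -252.7, 206.5]
tcp_rot: [-179.8, -0.1, 84.8]
ft_force: [0.3, 1.2, -2.4]
finger_gap: 54.2
grip_force: 42.7
```

Call:
apply_moves(steps=[[-1, 0, 0, 15, 0, 0, 0], [-1, 0, 0, 25, 0, 0, 0], [-1, 0, 0, 25, 0, 0, 0], [-1, 0, 0, 20, 0, 0, 0], [-1, 0, 0, 12, 0, 0, 0], [-1, 0, 0, 7, 0, 0, 0], [-1, 0, 0, 3, 0, 0, 0], [-1, 0, 0, 1, 0, 0, 0]])

```text
time: 17.9
tool_pos: [434.0, -250.9, 100.6]
tcp_rot: [180.0, 0.0, 85.0]
ft_force: [0.6, -0.8, -0.7]
finger_gap: 54.2
grip_force: 42.7
```

Call:
apply_moves(steps=[[-1, 0, 0, 1, 0, 0, 0], [-1, 0, 0, 0.5, 0, 0, 0], [-0.2, 0, 0, 0, 0, 0, 0], [0.2, 0, 0, 0, 0, 0, 0], [0.5, 0, 0, 0, 0, 0, 0], [0.8, 0, 0, 0, 0, 0, 0], [1, 0, 0, 0, 0, 0, 0], [1, 0, 0, 0, 0, 0, 0]])

```text
time: 18.7
tool_pos: [433.6, -251.0, 98.8]
tcp_rot: [-180.0, -0.0, 85.0]
ft_force: [0.2, -0.2, -0.4]
finger_gap: 85.4
grip_force: 0.0
```

Call:
apply_moves(steps=[[1, 0, 0, -20, 0, 0, 0], [1, 0, 0, -40, 0, 0, 0], [1, 0, 0, -50, 0, 0, 0], [1, 10, 20, -20, 0, 0, 0], [1, 20, 30, -20, 0, 0, 0], [1, 20, 40, 0, 0, 0, 0], [1, 20, 30, 0, 0, 0, 0], [1, 20, 20, 0, 0, 0, 0]])

```text
time: 19.5
tool_pos: [582.7, -172.7, 248.7]
tcp_rot: [180.0, -0.0, 85.0]
ft_force: [-1.1, -0.3, -0.7]
finger_gap: 85.2
grip_force: 0.0
```

Call:
apply_moves(steps=[[1, 40, 0, 0, 0, 0, 0], [1, 30, 0, 0, 0, 0, 0], [1, 20, 0, 0, 0, 0, 0], [1, 10, 0, 0, 0, 0, 0], [1, 0, 0, 0, 0, 0, 0], [1, 0, 0, 0, 0, 0, 0], [1, 0, 0, 0, 0, 0, 0], [1, 0, 0, 0, 0, 0, 0]])

```text
time: 20.3
tool_pos: [589.6, -75.1, 248.8]
tcp_rot: [-180.0, 0.0, 84.9]
ft_force: [-0.4, 0.1, -0.4]
finger_gap: 85.2
grip_force: 0.0
```

Run:
```python
from bench import r
from h import *
d=wrist(r);cv2.imwrite("pics/w4.png",d["color"]);np.savez("pics/w4.npz",**d);go(r,600,-21,150)
t=r.snapshot("top");np.savez("pics/top2.npz",**t)
cv2.imwrite("pics/both.png",np.hstack([d["color"],t["color"]])[:, :][::2,::2] if 0 else cv2.resize(np.hstack([d["color"],t["color"]]),(800,300)))
```

```text
pos [589.6 -75.  248.8] rot [180.    0.   84.9] tool shift [54.7  5.6 98.8]
```

View pics/both.png

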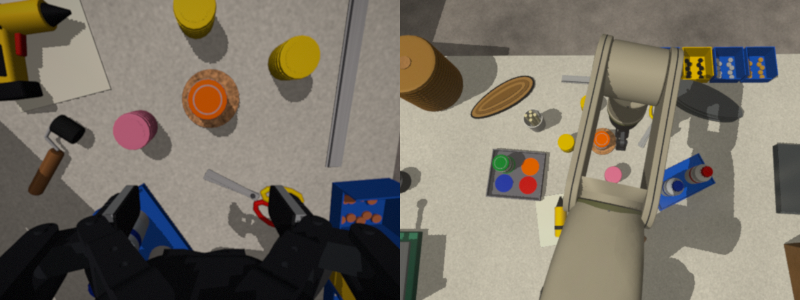

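Left (wrist): orange tin (205,97 in the half-size picture) on its cork disc. Right (top): both bottles stand on the blue tray and all the spots in the spill tray are visible. Now I measure the tin, cork and spot.

Run:
```python
from h import *
d=dict(np.load("pics/w4.npz"));t=dict(np.load("pics/top2.npz"))
def ell(m,u,r_=50):
    b=np.zeros_like(m);b[u[1]-r_:u[1]+r_,u[0]-r_:u[0]+r_]=1;n,l,st,ce=cv2.connectedComponentsWithStats((m&b).astype(np.uint8))
    i=1+st[1:,4].argmax();c=max(cv2.findContours((l==i).astype(np.uint8),0,2)[0],key=cv2.contourArea);return cv2.fitEllipse(cv2.convexHull(c))
W=world(d);Wt=world(t);c={}
for k,dd,w,u in(("w",d,W,(330,160)),("t",t,Wt,(322,224))):
    m=mask(dd,(9,8),150);e=ell(m&(abs(w[...,2]-70)<6),u,45);c[k]=e[0]
    print("tin",k,np.round(e[0],1),np.round(e[1],1),plane(dd,e[0],70).round(1),"z",w[int(e[0][1]),int(e[0][0])].round(1))
print("tri",tri(t,c["t"],d,c["w"]).round(1))
m=mask(d,(10,9),70)&(abs(W[...,2]-8)<6)
ys,xs=np.nonzero(m);k=(abs(xs-335)<70)&(abs(ys-155)<70);p=plane(d,np.c_[xs,ys][k],8).astype(np.float32);p=p[np.linalg.norm(p-np.array([602,-22]),axis=1)<65];print("cork w",cv2.minEnclosingCircle(p),(np.percentile(p,1,0)+np.percentile(p,99,0))/2)
# spots in top2
for n,h,u in(("orange",(9,8),(208,265)),("red",(0,4),(207,295)),("blue",(117,10),(166,293))):
    e=ell(mask(t,h,130),u,22);print("spot",n,np.round(e[0],1),np.round(e[1],1),plane(t,e[0],5).round(1),"z",Wt[int(e[0][1]),int(e[0][0]),2].round(1))
for n,h,u in(("red",(0,5),(567,273)),("blue",(117,10),(530,295))):
    pass
```

```text
tin w [331.5 159.2] [41.9 43.1] [[598.6 -21.7]] z [598.1 -21.5  70.4]
tin t [322.5 222.5] [26.  26.1] [[597.6 -20.1]] z [597.9 -19.   73. ]
tri [598.4 -20.9  67.1]
cork w ((604.5586547851562, -24.58122444152832), 49.3243522644043) [604.575    -24.280846]
spot orange [208.  266.4] [27.9 29.2] [[512.4 237.5]] z 4.5
spot red [204.3 295.8] [28.2 29.1] [[446.8 243.3]] z 5.7
spot blue [165.9 292.7] [27.  28.8] [[454.2 329.1]] z 2.8
```

Call:
apply_moves(steps=[[1, 25, 2, 20, 0, 0, 0], [1, 20, 1.9, 30, 0, 0, 0], [1, 8.3, 0, 30, 0, 0, 0], [1, 0, 0, 30, 0, 0, 0], [1, 0, 0, 20, 0, 0, 0], [1, 0, 0, 0, 0, 0, 0], [1, 0, 0, 0, 0, 0, 0], [1, 0, 0, 0, 0, 0, 0]])

```text
time: 21.2
tool_pos: [599.5, -21.6, 120.9]
tcp_rot: [179.8, 0.0, 85.0]
ft_force: [-0.3, -0.3, 0.8]
finger_gap: 85.1
grip_force: 0.0
```

Call:
apply_moves(steps=[[1, 0, 0, 20, 0, 0, 0], [1, 0, 0, 20, 0, 0, 0], [1, 0, 0, 20, 0, 0, 0], [1, 0, 0, 15, 0, 0, 0], [1, 0, 0, 8, 0, 0, 0], [1, 0, 0, 3.8, 0, 0, 0], [1, 0, 0, 0, 0, 0, 0], [1, 0, 0, 0, 0, 0, 0]])

```text
time: 22.0
tool_pos: [599.0, -21.3, 33.1]
tcp_rot: [179.9, 0.0, 85.0]
ft_force: [0.2, 1.6, -0.2]
finger_gap: 85.5
grip_force: 0.0
```

Call:
apply_moves(steps=[[0.5, 0, 0, 0, 0, 0, 0], [0.4, 0, 0, 0, 0, 0, 0], [0.3, 0, 0, 0, 0, 0, 0], [0.1, 0, 0, 0, 0, 0, 0], [-0.3, 0, 0, 0, 0, 0, 0], [-1, 0, 0, 0, 0, 0, 0], [-1, 0, 0, 0, 0, 0, 0], [-1, 0, 0, 0, 0, 0, 0]])

```text
time: 22.8
tool_pos: [598.9, -21.3, 32.9]
tcp_rot: [179.9, 0.0, 85.0]
ft_force: [-1.2, 0.5, 5.8]
finger_gap: 57.0
grip_force: 43.4
```

Call:
apply_moves(steps=[[-1, 0, 0, -5, 0, 0, 0], [-1, 0, 0, -12, 0, 0, 0], [-1, 0, 0, -22, 0, 0, 0], [-1, 0, 0, -25, 0, 0, 0], [-1, 0, 0, -20, 0, 0, 0], [-1, 0, 0, -12, 0, 0, 0], [-1, 0, 0, -4, 0, 0, 0], [-1, 0, 0, 0, 0, 0, 0]])

```text
time: 23.6
tool_pos: [598.3, -21.2, 132.3]
tcp_rot: [180.0, -0.0, 85.0]
ft_force: [-0.1, 0.2, -2.5]
finger_gap: 57.2
grip_force: 43.2
```

Call:
apply_moves(steps=[[-1, 15, -6, 0, 0, 0, 0], [-1, 30, -13, 0, 0, 0, 0], [-1, 40, -18, 0, 0, 0, 0], [-1, 45, -20, 0, 0, 0, 0], [-1, 45, -19, 0, 0, 0, 0], [-1, 40, -16, 0, 0, 0, 0], [-1, 25, -11, 0, 0, 0, 0], [-1, 10, -4.5, 0, 0, 0, 0]])

```text
time: 24.4
tool_pos: [510.3, 240.1, 130.4]
tcp_rot: [-179.8, 0.0, 85.2]
ft_force: [0.2, -0.9, -2.3]
finger_gap: 57.0
grip_force: 43.3
```

Call:
apply_moves(steps=[[-1, 0, 0, 15, 0, 0, 0], [-1, 0, 0, 25, 0, 0, 0], [-1, 0, 0, 25, 0, 0, 0], [-1, 0, 0, 15, 0, 0, 0], [-1, 0, 0, 5, 0, 0, 0], [-1, 0, 0, 0, 0, 0, 0], [-1, 0, 0, 0, 0, 0, 0], [-1, 0, 0, 0, 0, 0, 0]])

```text
time: 25.2
tool_pos: [514.2, 237.5, 48.5]
tcp_rot: [179.9, -0.1, 85.0]
ft_force: [0.1, -0.0, -1.9]
finger_gap: 57.3
grip_force: 43.3
```

Run:
```python
from bench import r
from h import *
d=wrist(r);cv2.imwrite("pics/w5.png",d["color"]);go(r,512.4,237,28)
print([r.sense()[k] for k in("finger_gap","grip_force")])
```

```text
pos [514.  237.5  48.4] rot [ 1.799e+02 -1.000e-01  8.500e+01] tool shift [-0.7 -1.6 20.4]
[57.07774738812094, 43.28446626663208]
```

View pics/w5.png

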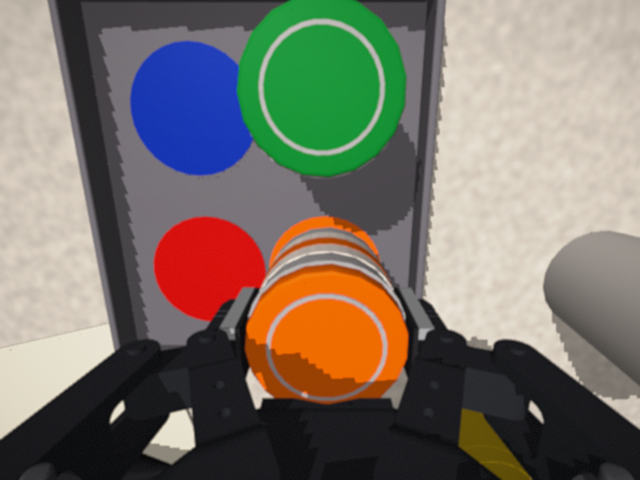

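The tin hangs centred over the orange spot, with the spot's visible rim around (324,235) and the red spot and green tin clear of it. Now I lower and release.

Call:
apply_moves(steps=[[-1, 0, -0.8, 6, 0, 0, 0], [-1, 0, 0, 5, 0, 0, 0], [-1, 0, 0, 4, 0, 0, 0], [-1, 0, 0, 2, 0, 0, 0], [-1, 0, 0, 1, 0, 0, 0], [-1, 0, 0, 0.7, 0, 0, 0], [-1, 0, 0, 0.3, 0, 0, 0], [-1, 0, 0, 0, 0, 0, 0]])

```text
time: 26.05
tool_pos: [512.2, 237.4, 28.9]
tcp_rot: [180.0, -0.0, 85.0]
ft_force: [-4.2, -1.3, 7.5]
finger_gap: 57.1
grip_force: 44.2
```

Call:
apply_moves(steps=[[-0.2, 0, 0, 0, 0, 0, 0], [0.2, 0, 0, 0, 0, 0, 0], [0.5, 0, 0, 0, 0, 0, 0], [0.8, 0, 0, 0, 0, 0, 0], [1, 0, 0, 0, 0, 0, 0], [1, 0, 0, 0, 0, 0, 0], [1, 0, 0, 0, 0, 0, 0], [1, 0, 0, 0, 0, 0, 0]])

```text
time: 26.85
tool_pos: [512.1, 237.3, 27.9]
tcp_rot: [-180.0, 0.0, 85.0]
ft_force: [-0.3, 1.2, -0.1]
finger_gap: 85.1
grip_force: 0.0
```

Call:
apply_moves(steps=[[1, 0, 0, -15, 0, 0, 0], [1, 0, 0, -35, 0, 0, 0], [1, 0, 0, -40, 0, 0, 0], [1, 20, 0, -10, 0, 0, 0], [1, 30, 0, 0, 0, 0, 0], [1, 25, 0, 0, 0, 0, 0], [1, 10.7, 0, 0, 0, 0, 0], [1, 0, 0, 0, 0, 0, 0]])

```text
time: 27.65
tool_pos: [519.6, 323.7, 128.6]
tcp_rot: [180.0, -0.0, 85.1]
ft_force: [-0.1, -0.8, -0.2]
finger_gap: 85.1
grip_force: 0.0
```

Call:
apply_moves(steps=[[1, 0, 0, 15, 0, 0, 0], [1, 0, 0, 25, 0, 0, 0], [1, 0, 0, 25, 0, 0, 0], [1, 0, 0, 20, 0, 0, 0], [1, 0, 0, 10, 0, 0, 0], [1, 0, 0, 5, 0, 0, 0], [1, 0, 0, 0, 0, 0, 0], [1, 0, 0, 0, 0, 0, 0]])

```text
time: 28.45
tool_pos: [520.4, 322.8, 29.1]
tcp_rot: [179.9, -0.0, 85.0]
ft_force: [0.5, 0.0, 1.1]
finger_gap: 85.4
grip_force: 0.0
```

Call:
apply_moves(steps=[[0.5, 0, 0, 0, 0, 0, 0], [0.4, 0, 0, 0, 0, 0, 0], [0.3, 0, 0, 0, 0, 0, 0], [0.1, 0, 0, 0, 0, 0, 0], [-0.3, 0, 0, 0, 0, 0, 0], [-1, 0, 0, 0, 0, 0, 0], [-1, 0, 0, 0, 0, 0, 0], [-1, 0, 0, 0, 0, 0, 0]])

```text
time: 29.25
tool_pos: [520.3, 323.1, 29.2]
tcp_rot: [179.9, -0.1, 85.0]
ft_force: [-0.7, -0.1, 6.0]
finger_gap: 57.0
grip_force: 43.4
```

Call:
apply_moves(steps=[[-1, 0, 0, -5, 0, 0, 0], [-1, 0, 0, -12, 0, 0, 0], [-1, 0, 0, -22, 0, 0, 0], [-1, 0, 0, -27, 0, 0, 0], [-1, 0, 0, -22, 0, 0, 0], [-1, 0, 0, -12, 0, 0, 0], [-1, 0, 0, -5, 0, 0, 0], [-1, 0, 0, 0, 0, 0, 0]])

```text
time: 30.05
tool_pos: [519.7, 322.7, 133.4]
tcp_rot: [180.0, -0.0, 85.0]
ft_force: [-0.1, -0.4, -1.8]
finger_gap: 57.1
grip_force: 43.2
```

Call:
apply_moves(steps=[[-1, -15, 5, 0, 0, 0, 0], [-1, -30, 10, 0, 0, 0, 0], [-1, -40, 14, 0, 0, 0, 0], [-1, -45, 15, 0, 0, 0, 0], [-1, -45, 15, 0, 0, 0, 0], [-1, -45, 15, 0, 0, 0, 0], [-1, -45, 15, 0, 0, 0, 0], [-1, -35, 12, 0, 0, 0, 0]])

```text
time: 30.85
tool_pos: [593.1, 11.4, 131.2]
tcp_rot: [-179.9, 0.0, 84.9]
ft_force: [1.2, -0.1, -1.4]
finger_gap: 57.1
grip_force: 43.2
```

Call:
apply_moves(steps=[[-1, -20, 7, 0, 0, 0, 0], [-1, -12, 4.3, 0, 0, 0, 0], [-1, -5.5, 2, 0, 0, 0, 0], [-1, 0, 0, 20, 0, 0, 0], [-1, 0, 0, 25, 0, 0, 0], [-1, 0, 0, 20, 0, 0, 0], [-1, 0, 0, 10, 0, 0, 0], [-1, 0, 0, 0, 0, 0, 0]])

```text
time: 31.65
tool_pos: [602.2, -22.5, 55.7]
tcp_rot: [-179.8, -0.0, 85.1]
ft_force: [-0.7, 0.3, -2.5]
finger_gap: 57.2
grip_force: 43.3
```

Run:
```python
from bench import r
from h import *
d=wrist(r);cv2.imwrite("pics/w6.png",d["color"]);go(r,604,-23.5,32)
print([r.sense()[k] for k in("finger_gap","grip_force")])
```

```text
pos [603.4 -22.8  57.4] rot [-179.9   -0.    85. ] tool shift [-0.7  0.7 25.4]
[57.27249217498474, 43.259014785289764]
```

View pics/w6.png

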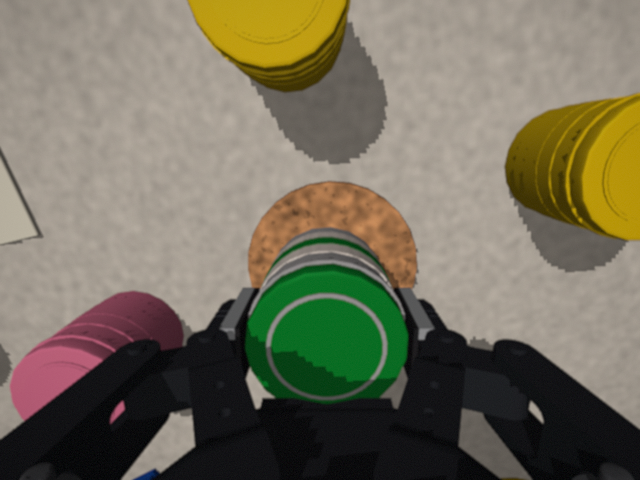

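The green tin hangs over the cork disc (248..418 wide, centre column 333; tin at 328). I lower 26 mm and shift about 1 mm.

Call:
apply_moves(steps=[[-1, 0, 0.7, 8, 0, 0, 0], [-1, 0, 0, 7, 0, 0, 0], [-1, 0, 0, 5, 0, 0, 0], [-1, 0, 0, 3, 0, 0, 0], [-1, 0, 0, 2, 0, 0, 0], [-1, 0, 0, 0.7, 0, 0, 0], [-1, 0, 0, 0.3, 0, 0, 0], [-1, 0, 0, 0, 0, 0, 0]])

```text
time: 32.5
tool_pos: [605.0, -23.6, 33.2]
tcp_rot: [180.0, 0.0, 85.0]
ft_force: [-4.9, -0.2, 7.6]
finger_gap: 57.1
grip_force: 44.1
```

Call:
apply_moves(steps=[[-0.2, 0, 0, 0, 0, 0, 0], [0.2, 0, 0, 0, 0, 0, 0], [0.5, 0, 0, 0, 0, 0, 0], [0.8, 0, 0, 0, 0, 0, 0], [1, 0, 0, 0, 0, 0, 0], [1, 0, 0, 0, 0, 0, 0], [1, 0, 0, 0, 0, 0, 0], [1, 0, 0, 0, 0, 0, 0]])

```text
time: 33.3
tool_pos: [604.7, -23.6, 31.9]
tcp_rot: [-180.0, -0.0, 85.0]
ft_force: [-0.3, 0.4, 0.8]
finger_gap: 85.2
grip_force: 0.0
```

Call:
apply_moves(steps=[[1, 0, 0, -15, 0, 0, 0], [1, 0, 0, -35, 0, 0, 0], [1, 0, 0, -45, 0, 0, 0], [1, 0, 0, -45, 0, 0, 0], [1, 0, 0, -40, 0, 0, 0], [1, -10, -6, 0, 0, 0, 0], [1, -20, -12, 0, 0, 0, 0], [1, -30, -19, 0, 0, 0, 0]])

```text
time: 34.1
tool_pos: [562.8, -79.8, 213.3]
tcp_rot: [179.9, -0.0, 85.1]
ft_force: [-0.4, -1.3, -0.0]
finger_gap: 85.6
grip_force: 0.0
```

Call:
apply_moves(steps=[[1, -35, -22, 0, 0, 0, 0], [1, -35, -22, 0, 0, 0, 0], [1, -35, -22, 0, 0, 0, 0], [1, -30, -19, 0, 0, 0, 0], [1, -25, -15, 0, 0, 0, 0], [1, -15, -9, 0, 0, 0, 0], [1, -6.5, -4.6, 0, 0, 0, 0], [1, 0, 0, 0, 0, 0, 0]])

```text
time: 34.9
tool_pos: [433.2, -251.6, 212.5]
tcp_rot: [180.0, 0.0, 84.9]
ft_force: [-1.0, 0.4, -0.1]
finger_gap: 85.3
grip_force: 0.0
```

Run:
```python
from bench import r
from h import *
go(r,433.7,-250.5,98.8);t=r.snapshot("top");s=r.snapshot("scene");np.savez("pics/top3.npz",**t);np.savez("pics/scene3.npz",**s)
cv2.imwrite("pics/both3.png",cv2.resize(np.hstack([t["color"],s["color"]]),(800,300)))
for k,d in(("t",t),("s",s)):
  W=world(d)
  for n,h,x,y,z in(("orange",(9,8),512.4,237,66),("green",(65,18),604,-23.5,70),("spotred",(0,5),447,242,5),("blue",(117,10),433.7,-250.5,164),("red",(0,5),477,-340.5,164)):
    m=mask(d,h,130)&(np.hypot(W[...,0]-x,W[...,1]-y)<45)&(abs(W[...,2]-z)<7)
    ys,xs=np.nonzero(m)
    if len(xs)>20:print(k,n,len(xs),plane(d,cv2.fitEllipse(cv2.convexHull(np.c_[xs,ys].astype(np.int32)))[0],z).round(1))
```

```text
pos [ 433.2 -251.6  212.5] rot [180.    0.   84.9] tool shift [  1.1   0.3 113.7]
t orange 579 [[511.2 238.2]]
t green 419 [[603.6 -22.3]]
t spotred 657 [[446.7 243.3]]
t blue 147 [[ 434.3 -244.8]]
s orange 306 [[517.  234.4]]
s green 317 [[610.4 -24.2]]
s spotred 91 [[442.2 230.1]]
s blue 110 [[ 439.8 -251.4]]
s red 122 [[ 483.9 -342.7]]
```

View pics/both3.png

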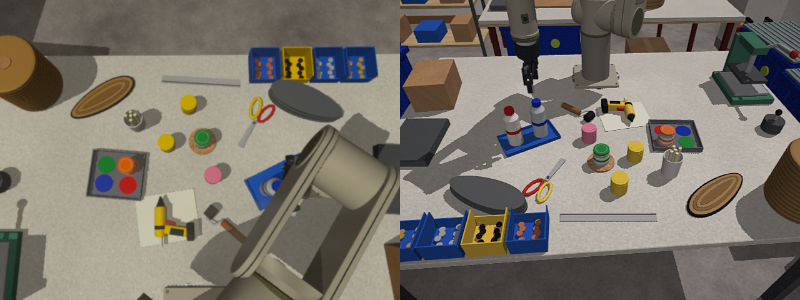

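Both tins stand at their places: orange tin about 1.5 mm from its spot, green tin within about 1 mm of the cork's centre (top view at z=66/70). Both bottles are upright on the blue tray. Now the blue bottle goes back, using the same commanded poses reversed.

Call:
apply_moves(steps=[[1, 0, 0, 20, 0, 0, 0], [1, 0, 0, 30, 0, 0, 0], [1, 0, 0, 27, 0, 0, 0], [1, 0, 0, 18, 0, 0, 0], [1, 0, 0, 12, 0, 0, 0], [1, 0, 0, 6.2, 0, 0, 0], [1, 0, 0, 0, 0, 0, 0], [1, 0, 0, 0, 0, 0, 0]])

```text
time: 35.8
tool_pos: [434.3, -251.2, 99.8]
tcp_rot: [179.9, 0.0, 85.0]
ft_force: [0.9, -0.5, -0.6]
finger_gap: 85.3
grip_force: 0.0
```

Call:
apply_moves(steps=[[0.5, 0, 0, 0, 0, 0, 0], [0.4, 0, 0, 0, 0, 0, 0], [0.2, 0, 0, 0, 0, 0, 0], [0, 0, 0, 0, 0, 0, 0], [-0.3, 0, 0, 0, 0, 0, 0], [-1, 0, 0, 0, 0, 0, 0], [-1, 0, 0, 0, 0, 0, 0], [-1, 0, 0, 0, 0, 0, 0]])

```text
time: 36.6
tool_pos: [434.1, -251.6, 100.0]
tcp_rot: [179.9, 0.1, 85.0]
ft_force: [-1.8, 0.6, 6.2]
finger_gap: 54.4
grip_force: 42.5
```

Call:
apply_moves(steps=[[-1, 0, 0, -5, 0, 0, 0], [-1, 0, 0, -10, 0, 0, 0], [-1, 0, 0, -20, 0, 0, 0], [-1, 0, 0, -25, 0, 0, 0], [-1, 0, 0, -25, 0, 0, 0], [-1, 0, 0, -15, 0, 0, 0], [-1, 0, 0, -10, 0, 0, 0], [-1, 0, 0, 0, 0, 0, 0]])

```text
time: 37.4
tool_pos: [434.2, -251.4, 210.2]
tcp_rot: [179.9, 0.1, 85.0]
ft_force: [-0.1, 0.1, -1.9]
finger_gap: 54.3
grip_force: 42.8
```

Call:
apply_moves(steps=[[-1, 10, -2, 0, 0, 0, 0], [-1, 20, -2, 0, 0, 0, 0], [-1, 35, -2, 0, 0, 0, 0], [-1, 45, -2, 0, 0, 0, 0], [-1, 45, -2, 0, 0, 0, 0], [-1, 45, -2, 0, 0, 0, 0], [-1, 45, -2, 0, 0, 0, 0], [-1, 45, -2, 0, 0, 0, 0]])

```text
time: 38.2
tool_pos: [441.4, 41.5, 207.1]
tcp_rot: [-179.9, -0.0, 85.0]
ft_force: [1.2, -1.2, -2.3]
finger_gap: 54.2
grip_force: 42.7
```

Call:
apply_moves(steps=[[-1, 45, -1.7, 0, 0, 0, 0], [-1, 45, -1.7, 0, 0, 0, 0], [-1, 45, -1.7, 0, 0, 0, 0], [-1, 45, -1.7, 0, 0, 0, 0], [-1, 45, -1.7, 0, 0, 0, 0], [-1, 35, -1.7, 0, 0, 0, 0], [-1, 20, -1.7, 0, 0, 0, 0], [-1, 9, -1.7, 0, 0, 0, 0]])

```text
time: 39.0
tool_pos: [452.8, 330.0, 206.7]
tcp_rot: [-179.8, 0.1, 85.1]
ft_force: [-0.1, -0.7, -2.3]
finger_gap: 53.9
grip_force: 42.8
```

Call:
apply_moves(steps=[[-1, 0, 0, 15, 0, 0, 0], [-1, 0, 0, 25, 0, 0, 0], [-1, 0, 0, 25, 0, 0, 0], [-1, 0, 0, 15, 0, 0, 0], [-1, 0, 0, 0, 0, 0, 0], [-1, 0, 0, 0, 0, 0, 0], [-1, 0, 0, 0, 0, 0, 0], [-1, 0, 0, 0, 0, 0, 0]])

```text
time: 39.8
tool_pos: [455.6, 328.8, 130.4]
tcp_rot: [179.9, -0.1, 85.0]
ft_force: [0.3, -0.1, -2.0]
finger_gap: 54.5
grip_force: 42.8
```

Run:
```python
from bench import r
from h import *
go(r,455,328.7,98.8);s=r.sense();print(s["finger_gap"],s["grip_force"])
d=wrist(r);cv2.imwrite("pics/w7.png",d["color"])
```

```text
pos [455.6 328.8 130.4] rot [ 1.799e+02 -1.000e-01  8.500e+01] tool shift [-0.2 -0.7 31.6]
54.48938880626238 42.841403670609
```

View pics/w7.png

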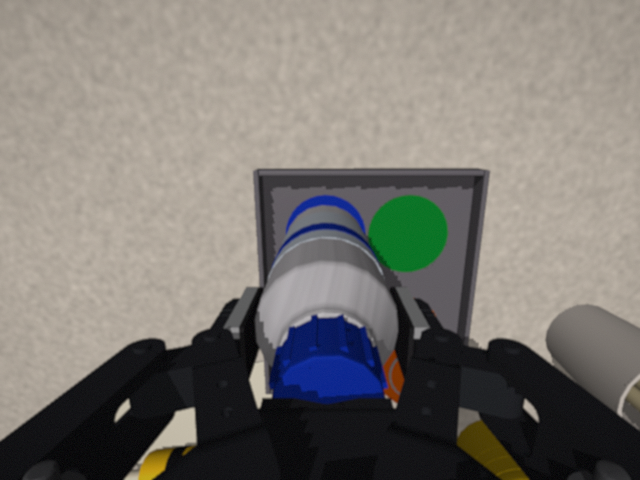

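The blue bottle is over its blue spot (rim visible at (326,205)). I lower 30 mm and release.

Call:
apply_moves(steps=[[-1, 0, 0, 8, 0, 0, 0], [-1, 0, 0, 9, 0, 0, 0], [-1, 0, 0, 6, 0, 0, 0], [-1, 0, 0, 4, 0, 0, 0], [-1, 0, 0, 2, 0, 0, 0], [-1, 0, 0, 1, 0, 0, 0], [-1, 0, 0, 0.3, 0, 0, 0], [-1, 0, 0, 0, 0, 0, 0]])

```text
time: 40.65
tool_pos: [454.3, 329.0, 100.1]
tcp_rot: [-180.0, -0.0, 85.0]
ft_force: [-7.2, -2.8, 13.8]
finger_gap: 54.2
grip_force: 44.5
```

Call:
apply_moves(steps=[[-0.2, 0, 0, 0, 0, 0, 0], [0.2, 0, 0, 0, 0, 0, 0], [0.5, 0, 0, 0, 0, 0, 0], [0.8, 0, 0, 0, 0, 0, 0], [1, 0, 0, 0, 0, 0, 0], [1, 0, 0, 0, 0, 0, 0], [1, 0, 0, 0, 0, 0, 0], [1, 0, 0, 0, 0, 0, 0]])

```text
time: 41.45
tool_pos: [454.7, 328.3, 98.4]
tcp_rot: [-180.0, 0.0, 85.0]
ft_force: [1.0, 0.2, 0.4]
finger_gap: 85.5
grip_force: 0.0
```

Call:
apply_moves(steps=[[1, 0, 0, -30, 0, 0, 0], [1, 0, 0, -40, 0, 0, 0], [1, 0, 0, -40, 0, 0, 0], [1, -20, 5, 0, 0, 0, 0], [1, -35, 5, 0, 0, 0, 0], [1, -45, 5, 0, 0, 0, 0], [1, -45, 5, 0, 0, 0, 0], [1, -45, 5, 0, 0, 0, 0]])

```text
time: 42.25
tool_pos: [462.7, 135.4, 208.6]
tcp_rot: [180.0, -0.0, 85.0]
ft_force: [1.2, 0.1, -0.8]
finger_gap: 85.2
grip_force: 0.0
```

Call:
apply_moves(steps=[[1, -45, 6, 0, 0, 0, 0], [1, -45, 6, 0, 0, 0, 0], [1, -45, 6, 0, 0, 0, 0], [1, -45, 6, 0, 0, 0, 0], [1, -45, 6, 0, 0, 0, 0], [1, -45, 6, 0, 0, 0, 0], [1, -45, 6, 0, 0, 0, 0], [1, -45, 6, 0, 0, 0, 0]])

```text
time: 43.05
tool_pos: [479.2, -227.9, 208.7]
tcp_rot: [180.0, 0.0, 85.0]
ft_force: [-0.0, 0.1, 0.2]
finger_gap: 85.5
grip_force: 0.0
```

Call:
apply_moves(steps=[[1, -45, 4, 0, 0, 0, 0], [1, -35, 3.7, 0, 0, 0, 0], [1, -20, 0, 0, 0, 0, 0], [1, -14.3, 0, 0, 0, 0, 0], [1, 0, 0, 0, 0, 0, 0], [1, 0, 0, 0, 0, 0, 0], [1, 0, 0, 0, 0, 0, 0], [1, 0, 0, 0, 0, 0, 0]])

```text
time: 43.85
tool_pos: [477.5, -339.2, 208.7]
tcp_rot: [180.0, -0.0, 85.1]
ft_force: [0.0, -0.9, 0.2]
finger_gap: 85.3
grip_force: 0.0
```

Call:
apply_moves(steps=[[1, 0, 0, 20, 0, 0, 0], [1, 0, 0, 30, 0, 0, 0], [1, 0, 0, 25, 0, 0, 0], [1, 0, 0, 18, 0, 0, 0], [1, 0, 0, 12, 0, 0, 0], [1, 0, 0, 4.7, 0, 0, 0], [1, 0, 0, 0, 0, 0, 0], [1, 0, 0, 0, 0, 0, 0]])

```text
time: 44.65
tool_pos: [477.8, -340.8, 100.0]
tcp_rot: [179.9, 0.1, 85.0]
ft_force: [0.2, -0.0, -0.8]
finger_gap: 85.6
grip_force: 0.0
```

Call:
apply_moves(steps=[[0.5, 0, 0, 0, 0, 0, 0], [0.4, 0, 0, 0, 0, 0, 0], [0.2, 0, 0, 0, 0, 0, 0], [0, 0, 0, 0, 0, 0, 0], [-0.3, 0, 0, 0, 0, 0, 0], [-1, 0, 0, 0, 0, 0, 0], [-1, 0, 0, 0, 0, 0, 0], [-1, 0, 0, 0, 0, 0, 0]])

```text
time: 45.45
tool_pos: [477.5, -341.0, 100.0]
tcp_rot: [179.9, 0.1, 85.0]
ft_force: [-2.1, 1.6, 5.3]
finger_gap: 54.5
grip_force: 42.7
```

Call:
apply_moves(steps=[[-1, 0, 0, -5, 0, 0, 0], [-1, 0, 0, -10, 0, 0, 0], [-1, 0, 0, -20, 0, 0, 0], [-1, 0, 0, -25, 0, 0, 0], [-1, 0, 0, -25, 0, 0, 0], [-1, 0, 0, -15, 0, 0, 0], [-1, 0, 0, -10, 0, 0, 0], [-1, 0, 0, 0, 0, 0, 0]])

```text
time: 46.25
tool_pos: [477.7, -340.9, 210.3]
tcp_rot: [179.9, 0.1, 85.0]
ft_force: [-0.4, -0.1, -3.7]
finger_gap: 54.2
grip_force: 43.1
```

Call:
apply_moves(steps=[[-1, 10, -5, 0, 0, 0, 0], [-1, 20, -5, 0, 0, 0, 0], [-1, 35, -5, 0, 0, 0, 0], [-1, 45, -5, 0, 0, 0, 0], [-1, 45, -5, 0, 0, 0, 0], [-1, 45, -5, 0, 0, 0, 0], [-1, 45, -5, 0, 0, 0, 0], [-1, 45, -5, 0, 0, 0, 0]])

```text
time: 47.05
tool_pos: [460.8, -45.8, 207.0]
tcp_rot: [-179.9, -0.0, 85.0]
ft_force: [0.5, 0.0, -3.7]
finger_gap: 54.3
grip_force: 43.2
```

Call:
apply_moves(steps=[[-1, 45, -5, 0, 0, 0, 0], [-1, 45, -5, 0, 0, 0, 0], [-1, 45, -5, 0, 0, 0, 0], [-1, 45, -5, 0, 0, 0, 0], [-1, 45, -5, 0, 0, 0, 0], [-1, 35, -5, 0, 0, 0, 0], [-1, 20, -5, 0, 0, 0, 0], [-1, 9, -5, 0, 0, 0, 0]])

```text
time: 47.85
tool_pos: [446.0, 244.9, 207.0]
tcp_rot: [-179.8, 0.1, 85.1]
ft_force: [0.3, 0.0, -3.6]
finger_gap: 54.5
grip_force: 43.2
```

Call:
apply_moves(steps=[[-1, 0, 0, 15, 0, 0, 0], [-1, 0, 0, 25, 0, 0, 0], [-1, 0, 0, 25, 0, 0, 0], [-1, 0, 0, 15, 0, 0, 0], [-1, 0, 0, 0, 0, 0, 0], [-1, 0, 0, 0, 0, 0, 0], [-1, 0, 0, 0, 0, 0, 0], [-1, 0, 0, 0, 0, 0, 0]])

```text
time: 48.65
tool_pos: [448.9, 243.6, 130.3]
tcp_rot: [179.9, -0.1, 85.0]
ft_force: [-0.3, -0.4, -2.4]
finger_gap: 54.7
grip_force: 43.4
```

Run:
```python
from bench import r
from h import *
go(r,448,243.4,98.8);s=r.sense();print(s["finger_gap"],s["grip_force"])
d=wrist(r);cv2.imwrite("pics/w8.png",d["color"])
```

```text
pos [448.9 243.6 130.3] rot [ 1.799e+02 -1.000e-01  8.500e+01] tool shift [-0.3 -1.  31.5]
54.74129436736913 43.40413065045141
```

View pics/w8.png

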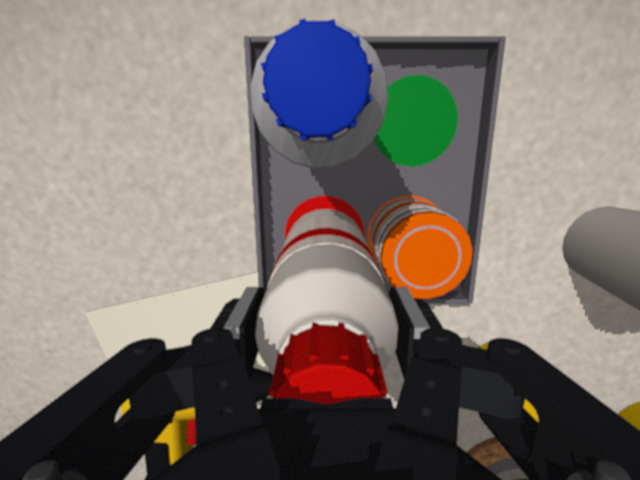

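The red bottle is over its red spot (rim at (324,207)), the blue bottle is standing, and the orange tin is on its spot. I lower and release, then rise clear.

Call:
apply_moves(steps=[[-1, 0, 0, 8, 0, 0, 0], [-1, 0, 0, 9, 0, 0, 0], [-1, 0, 0, 6, 0, 0, 0], [-1, 0, 0, 4, 0, 0, 0], [-1, 0, 0, 2, 0, 0, 0], [-1, 0, 0, 1, 0, 0, 0], [-1, 0, 0, 0.3, 0, 0, 0], [-1, 0, 0, 0, 0, 0, 0]])

```text
time: 49.5
tool_pos: [447.6, 243.8, 100.1]
tcp_rot: [-179.9, -0.0, 85.0]
ft_force: [-8.6, -1.6, 13.6]
finger_gap: 54.4
grip_force: 45.3
```

Call:
apply_moves(steps=[[-0.2, 0, 0, 0, 0, 0, 0], [0.2, 0, 0, 0, 0, 0, 0], [0.5, 0, 0, 0, 0, 0, 0], [0.8, 0, 0, 0, 0, 0, 0], [1, 0, 0, 0, 0, 0, 0], [1, 0, 0, 0, 0, 0, 0], [1, 0, 0, 0, 0, 0, 0], [1, 0, 0, 0, 0, 0, 0]])

```text
time: 50.3
tool_pos: [447.9, 243.3, 98.4]
tcp_rot: [-180.0, 0.0, 85.0]
ft_force: [1.1, 0.6, -0.1]
finger_gap: 85.5
grip_force: 0.0
```

Call:
apply_moves(steps=[[1, 0, 0, -20, 0, 0, 0], [1, 0, 0, -40, 0, 0, 0], [1, 0, 0, -45, 0, 0, 0], [1, 0, 0, -45, 0, 0, 0], [1, -30, 0, 0, 0, 0, 0], [1, -45, 0, 0, 0, 0, 0], [1, -45, 0, 0, 0, 0, 0], [1, -45, 0, 0, 0, 0, 0]])

```text
time: 51.1
tool_pos: [433.1, 77.6, 248.6]
tcp_rot: [180.0, 0.0, 85.1]
ft_force: [0.7, 0.3, 0.1]
finger_gap: 85.3
grip_force: 0.0
```

Call:
apply_moves(steps=[[1, -45, 0, 0, 0, 0, 0], [1, -45, 0, 0, 0, 0, 0], [1, -45, 0, 0, 0, 0, 0], [1, -45, 0, 0, 0, 0, 0], [1, -45, 0, 0, 0, 0, 0], [1, -30, 0, 0, 0, 0, 0], [1, -10, 0, 0, 0, 0, 0], [1, 0, 0, 0, 0, 0, 0]])

```text
time: 51.9
tool_pos: [410.1, -185.9, 248.4]
tcp_rot: [-180.0, -0.0, 84.9]
ft_force: [0.1, 1.0, 0.8]
finger_gap: 85.2
grip_force: 0.0
```

Run:
```python
from bench import r
from h import *
t0=dict(np.load("pics/top0.npz"));t=r.snapshot("top");s0=dict(np.load("pics/scene0.npz"));s=r.snapshot("scene")
cv2.imwrite("pics/both4.png",cv2.resize(np.hstack([t["color"],s["color"]]),(800,300)))
for k,d in(("t0",t0),("t",t),("s0",s0),("s",s)):
  W=world(d)
  for n,h,x,y,z in(("orange",(9,8),512.4,237,66),("green",(65,18),604,-23.5,70),("red",(0,5),447,242,164),("blue",(117,10),454,328,164)):
    m=mask(d,h,110)&(np.hypot(W[...,0]-x,W[...,1]-y)<45)&(abs(W[...,2]-z)<8)
    ys,xs=np.nonzero(m)
    if len(xs)>20:print(k,n,len(xs),plane(d,cv2.fitEllipse(cv2.convexHull(np.c_[xs,ys].astype(np.int32)))[0],z).round(1))
```

```text
t0 red 239 [[446.5 241.1]]
t0 blue 221 [[453.  328.2]]
t orange 589 [[511.  237.8]]
t green 487 [[603.4 -22.5]]
t red 236 [[445.9 241.4]]
t blue 223 [[452.6 329.1]]
s0 red 112 [[454.5 237. ]]
s0 blue 113 [[461.9 324.5]]
s orange 341 [[508.8 235.7]]
s green 334 [[610.1 -24.1]]
s red 116 [[455.  237.1]]
s blue 111 [[460.5 325.8]]
```

View pics/both4.png

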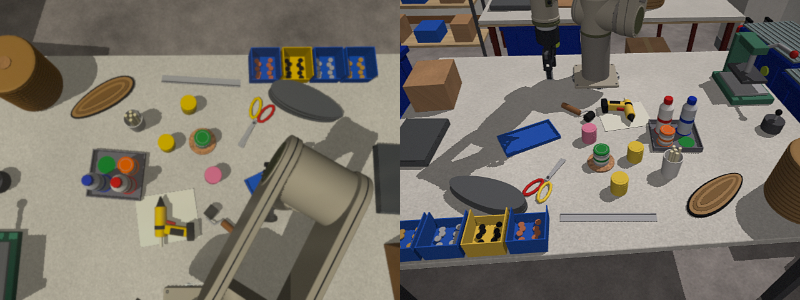

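Everything is in place: both bottles are within about 2 mm of where they started, all four stand upright, and the arm is clear.

```bash
python3 -c "
from bench import r
print(r.hand_in())"
```

```text
the job is handed in; nothing more can be done
None
```

The tins are changed over and both bottles are back on their own spots, all upright; I handed the job in after about 52 s of robot time, and the hand-in gave no verdict.

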